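# Pack the charged batteries in charging order

### The job

The four camera batteries are charged: take them off the charging station and pack them into the foam tray of the shoot case, one in each pocket, in the same order as the cradles they came from, so that the first charged is the first used: the one from the leftmost cradle goes into the leftmost pocket, and so on to the right. Keep each battery upright, lower it into its pocket without dropping it, and leave all four standing on the pocket floors the way they stood on the chargers.

Things in the scene. Friction and masses are not known exactly. Their poses are not given: they have to be found in the camera images.
- batt_red: Black camcorder battery block with a wide red tape wrapped over its top and sides; 71 (its x) x 38 (its y) x 60 mm tall, about 300 g, loose. Origin: centre of its underside, z up. At the start it stands in the cradle that carries the same colour of tape.
- batt_blue: Black camcorder battery block with a wide blue tape wrapped over its top and sides; 71 (its x) x 38 (its y) x 60 mm tall, about 300 g, loose. Origin: centre of its underside, z up. At the start it stands in the cradle that carries the same colour of tape.
- batt_yellow: Black camcorder battery block with a wide yellow tape wrapped over its top and sides; 71 (its x) x 38 (its y) x 60 mm tall, about 300 g, loose. Origin: centre of its underside, z up. At the start it stands in the cradle that carries the same colour of tape.
- batt_green: Black camcorder battery block with a wide green tape wrapped over its top and sides; 71 (its x) x 38 (its y) x 60 mm tall, about 300 g, loose. Origin: centre of its underside, z up. At the start it stands in the cradle that carries the same colour of tape.
- charger_red: Light grey charger cradle, fixed on the charging station, red tape tag on the ledge on its robot side. 110 (x) x 66 (y) x 28 mm tall; its battery stands in a recess 78 x 46 mm centred on the origin, floor 20 mm and rim 28 mm above it. Origin: underside, below the recess centre; x away from the robot, y to the robot's left. The cradles' order changes from run to run.
- charger_blue: Light grey charger cradle, fixed on the charging station, blue tape tag on the ledge on its robot side. 110 (x) x 66 (y) x 28 mm tall; its battery stands in a recess 78 x 46 mm centred on the origin, floor 20 mm and rim 28 mm above it. Origin: underside, below the recess centre; x away from the robot, y to the robot's left. The cradles' order changes from run to run.
- charger_yellow: Light grey charger cradle, fixed on the charging station, yellow tape tag on the ledge on its robot side. 110 (x) x 66 (y) x 28 mm tall; its battery stands in a recess 78 x 46 mm centred on the origin, floor 20 mm and rim 28 mm above it. Origin: underside, below the recess centre; x away from the robot, y to the robot's left. The cradles' order changes from run to run.
- charger_green: Light grey charger cradle, fixed on the charging station, green tape tag on the ledge on its robot side. 110 (x) x 66 (y) x 28 mm tall; its battery stands in a recess 78 x 46 mm centred on the origin, floor 20 mm and rim 28 mm above it. Origin: underside, below the recess centre; x away from the robot, y to the robot's left. The cradles' order changes from run to run.
- base: Charging station, fixed: dark steel plate 130 x 346 x 6 mm, black supply block (34 mm tall) behind; carries the four cradles in a row along its y at +126, +42, -42, -126 mm (x = 0, z = 6 mm). Origin: underside, z up, x away from the robot, y to the robot's left (turned up to 12 degrees).
- tray: Case tray, fixed, left or right of the charging station: orange rim, dark foam, 122 x 346 x 31 mm. Four equal open pockets, empty at the start, centred at x = 0, y = +126, +42, -42, -126 mm, each 88 (x) x 56 (y) mm, floor 12 mm and foam top 30 mm above the origin. Origin: underside, z up, x away from the robot, y to the robot's left (turned up to 12 degrees).
There are look-alikes about, which are no part of the job. Leave any pink look-alike of the batt_green alone.

How it is judged:
By the outcome, as a careful person would: the job done as asked, in the order asked, and still so for the second after the job is handed in, with the robot touching nothing.
It also fails if it takes over 112 s, if anything falls off the work surface, if the arm or the gripper's body presses on something with over 40 N, if the wrist force passes 120 N, or if a joint passes its speed limit or range.

### The arm

A 6-joint arm with a two-finger parallel gripper is mounted at the origin on the work surface. World frame = base frame: x ahead of the robot, y to its left, z up, the work surface at z = 0. Lengths are in m, angles in rad, forces in N, time in s.
With the tool pointing down it reaches from about 0.35 to 0.975 m from the base axis. Payload 4.9 kg.
Tool frame: the origin (TCP) lies on the mounting face of the last link; the fingertips stand 173 mm ahead of it and the grasp point (between the pads) lies 155 mm ahead of it (tcp_to_grasp is the distance from the TCP to the grasp point, in m); z points along the fingers, y is the line along which they close (so a half turn about z gives the same grasp; the last joint's range is limited). The gripper opens to 85 mm and grips with 20 to 120 N. Pads are 22 mm wide; open, the fingers measure 114 mm over their backs; the gripper's body (76 mm by 85 mm) begins 54 mm behind the grasp point. The pads swing forward as they close: fully open they stand 13 mm farther back than shut.
Start: joints at [1.219, 0.053, 1.613, -0, 1.476, -0.119], TCP at [0.144, 0.608, 0.405] pointing down, gripper open.
Joint ranges: [-3.01, 3.01], [-1.01, 2.22], [0.06, 2.58], [-1.02, 4.17], [0.09, 2.62], [-3.14, 3.14]. Speed limits (rad/s): [2.57, 2.57, 3.14, 3.14, 3.14, 3.14].

### API

Orientations are given as a rotation vector (axis times angle).
In Python, from station import get_obs, get_image, calibration, finish_job, tcp_to_grasp gives the robot as it stands. The module is installed in compiled form; this text tells all that it offers.
- The arm moves only by the tool arm_command, never from a script. Its argument "plan" is a list that holds one entry, the list of rows, each a list of 6 numbers: the shift along the tool's x, y, z in cm, then the turn, a rotation vector about the tool's x, y, z in rad. A call has 1 to 12 rows; each row is the pose to reach, as a shift and turn from the pose commanded when the call began, along the tool's axes at that moment; what a row does not reach only later rows make up. A row lasts 1/12 s, in which the tool goes at most 41.7 mm and 7.16 degrees, less where a joint would pass 70% of its speed; a pose out of reach is approached as far as the arm can. A call with a gripper value outside its range is refused whole. "gripper" is the closure, from -1 (fully open) to 1 (shut), set as the call begins (left out, the last holds). The fingers move at their own pace and stop on an object; "force" is the grip in N (left out, the last holds). Time passes only in rows, so rows that repeat a pose let the fingers close. It gives the time, the measured TCP pose, the force, the opening and the grip force at its end, in the units of the state.
- get_obs(): the state, without advancing time (a new reading comes with each control period).
- get_image(name): name is "scene" or "top"; returns (picture, depth): 384x512x3 uint8, blue, green, red; 384x512 float32, m along the optical axis (not along the pixel's ray), 0 where there is no reading.
- calibration(name): a dict with "fx", "fy", "cx", "cy" (pixels), "pose" (4x4, takes a point from camera to world coordinates). Camera axes: x right, y up, looking along -z (the intrinsics and any distortion apply to the point x, -y, -z); pixel columns grow to the right and rows downward; lengths in m; the calibration is good to about 2 mm. A picture is of the moment at which its call begins. calibration takes no time and is no camera call.
- finish_job(): hands the job in; it is judged then, once.
The state is a dict: "t": time; "q": joint angles; "dq": joint speeds; "effort": joint torques, N m; "tool_pos": TCP position; "tool_rot": TCP orientation; "contact_force": force on the tool from outside, world axes, zero at the start; "wrist_torque": the same for the moment, N m; "opening": finger opening in m; "grip_force": force on a finger pad.
Only numpy, scipy, OpenCV 4.12 (cv2) and the standard library are available. Lean on these libraries where they do the work, as an engineer would, in place of code of your own. Each camera call takes 0.05 s, during which the arm holds its last target. There are 200 camera calls.

## Working session

There is one attempt and no reset: what is moved stays moved. The work goes in short steps, Python scripts to look and compute and a tool call to move; the robot and the scene stay as the last step left them, time stands still between calls to the robot, and variables do not carry over. Pictures are saved under pics/ and viewed, at most 14 in all, crops included, and the job is handed in when it is done.

Besides the shell and the picture viewer there is one more tool, called after "Emit:" as name([rows], argument=value, ...), one row to a line, values as JSON. arm_command: Moves the arm, as the interface text tells. Its arguments: {"type":"object","properties":{"plan":{"type":"array"},"gripper":{"type":"number"},"force":{"type":"number"}},"required":["plan"]}

```bash
mkdir -p pics; ls; python3 - <<'E'
from station import *
import cv2,numpy as np
o=get_obs();print({k:np.round(v,3) for k,v in o.items()}, tcp_to_grasp)
for n in("scene","top"):
    p,d=get_image(n);cv2.imwrite(f"pics/{n}0.png",p);np.save(f"pics/{n}0.npy",d)
    c=calibration(n);print({k:np.round(v,4) if k!='dist' else v for k,v in c.items()})
E
```

```text
pics
{'t': np.float64(0.0), 'q': array([ 1.219,  0.053,  1.614, -0.   ,  1.476, -0.119]), 'dq': array([ 0.002,  0.   , -0.   ,  0.001, -0.002,  0.001]), 'effort': array([-3.0000e-03, -3.9370e+01, -3.7017e+01, -0.0000e+00,  7.0000e-03,
        0.0000e+00]), 'tool_pos': array([0.144, 0.608, 0.403]), 'tool_rot': array([-3.65e-01, -3.12e+00,  3.00e-03]), 'contact_force': array([-1.113, -0.394,  0.078]), 'wrist_torque': array([ 0.017,  0.042, -0.033]), 'grip_force': np.float64(0.0), 'opening': np.float64(0.085)} 0.1547
{'fx': np.float64(488.6651), 'fy': np.float64(488.6651), 'cx': np.float64(251.5822), 'cy': np.float64(186.6918), 'pose': array([[ 0.2975, -0.685 ,  0.6651,  1.2851],
       [ 0.9545,  0.1997, -0.2213, -0.2623],
       [ 0.0188,  0.7007,  0.7132,  0.8451],
       [ 0.    ,  0.    ,  0.    ,  1.    ]])}
{'fx': np.float64(476.7942), 'fy': np.float64(476.7942), 'cx': np.float64(255.6214), 'cy': np.float64(189.01), 'pose': array([[ 0.0228,  0.9967, -0.0776,  0.4762],
       [-0.9997,  0.0217, -0.0147, -0.0068],
       [-0.013 ,  0.0779,  0.9969,  1.1823],
       [ 0.    ,  0.    ,  0.    ,  1.    ]])}
```

View pics/top0.png

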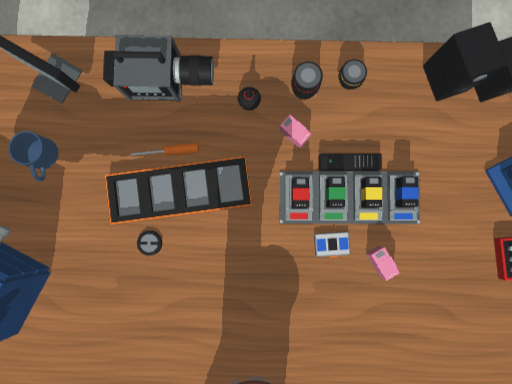

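View pics/scene0.png

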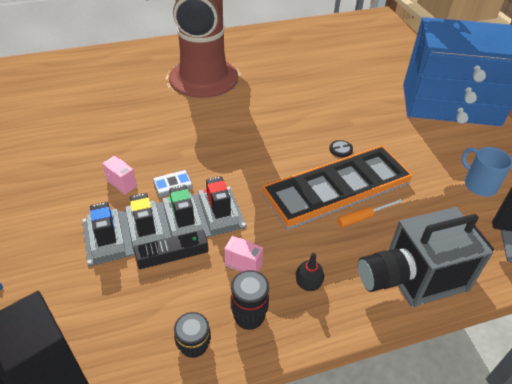

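Both pictures agree. Top view has x up and y left. The cradles from left to right are red (300,195), green (336,195), yellow (372,195) and blue (407,195). The tray is on the left, slightly turned, with pockets at about (129,197), (163,190), (196,187) and (231,184). There are pink look-alikes at (295,130) and (384,263).

```bash
cat > h.py <<'E'
from station import *
import cv2,numpy as np
def cloud(n,d):
    c=calibration(n);v,u=np.mgrid[0:d.shape[0],0:d.shape[1]]
    P=np.stack([(u-c['cx'])/c['fx']*d,-(v-c['cy'])/c['fy']*d,-d],-1)
    return P@c['pose'][:3,:3].T+c['pose'][:3,3]
def ray(n,uv,z):
    c=calibration(n);uv=np.atleast_2d(uv).astype(float)
    r=np.stack([(uv[:,0]-c['cx'])/c['fx'],-(uv[:,1]-c['cy'])/c['fy'],-np.ones(len(uv))],-1)@c['pose'][:3,:3].T
    o=c['pose'][:3,3];return o+r*((z-o[2])/r[:,2])[:,None]
def rect(xy):
    (c,s,a)=cv2.minAreaRect((np.asarray(xy)*1000).astype(np.float32));return np.round(c,1),np.round(s,1),round(a,2)
E
python3 - <<'E'
from h import *
p=cv2.imread('pics/top0.png');hsv=cv2.cvtColor(p,cv2.COLOR_BGR2HSV)
for n in('top','scene'):
    d=np.load(f'pics/{n}0.npy');C=cloud(n,d);Z=C[...,2]
    X,Y=C[...,0],C[...,1]
    m=((Z>.078)&(Z<.096)&(d>0)&(X>.35)&(X<.62)&(Y>-.45)&(Y<0)).astype(np.uint8)
    k,l,st,ce=cv2.connectedComponentsWithStats(m)
    for i in range(1,k):
        if st[i,4]>100:
            q=C[l==i];print(n,'batt',np.round(ce[i]),st[i,4],np.round(q.mean(0),4),rect(q[:,:2]))
    m=((Z>.026)&(Z<.04)&(d>0)&(X>.3)&(X<.7)&(Y>0.02)&(Y<.45)).astype(np.uint8)
    k,l,st,ce=cv2.connectedComponentsWithStats(m)
    for i in range(1,k):
        if st[i,4]>300: q=C[l==i];print(n,'tray',st[i,4],np.round(q.mean(0),4),rect(q[:,:2]))
    m=((Z>.004)&(Z<.022)&(d>0)&(X>.3)&(X<.7)&(Y>0.02)&(Y<.45)).astype(np.uint8)
    k,l,st,ce=cv2.connectedComponentsWithStats(m)
    for i in range(1,k):
        if st[i,4]>100: q=C[l==i];print(n,'pock',np.round(ce[i]),st[i,4],np.round(q.mean(0),4),rect(q[:,:2]))
# orange rim
p=cv2.imread('pics/top0.png');hsv=cv2.cvtColor(p,cv2.COLOR_BGR2HSV)
m=cv2.inRange(hsv,(5,190,120),(20,255,255));m[:, :95]=0;m[:,260:]=0;m[:157]=0;m[230:]=0
v,u=np.nonzero(m);q=ray('top',np.c_[u,v],.031);print('orange',len(u),rect(q[:,:2]))
# base plate / cradles
d=np.load('pics/top0.npy');C=cloud('top',d);X,Y,Z=np.moveaxis(C,-1,0)
m=(Z>.027)&(Z<.039)&(X>.35)&(X<.62)&(Y>-.45)&(Y<0);v,u=np.nonzero(m);m[:170]=0
q=C[m];print('cradles',len(q),q.mean(0),rect(q[:,:2]))
E
```

```text
top batt [336. 192.] 520 [ 0.5589 -0.1758  0.0852] (array([ 558.9, -175.7]), array([69.8, 37.7]), 0.53)
top batt [373. 192.] 524 [ 0.5606 -0.2606  0.0852] (array([ 560.7, -260.7]), array([69.9, 38.7]), 0.31)
top batt [409. 191.] 521 [ 0.5635 -0.3435  0.0851] (array([ 564.5, -345. ]), array([69.9, 40.9]), 0.11)
top batt [300. 193.] 492 [ 0.5556 -0.0937  0.0853] (array([555.8, -93.3]), array([67.6, 37. ]), 0.68)
top tray 3672 [0.5585 0.2005 0.0299] (array([559.2, 199.8]), array([122.7, 346.3]), 8.93)
top pock [166. 152.] 202 [0.6535 0.2343 0.0165] (array([657. , 238.8]), array([ 22.6, 169.3]), 4.22)
top pock [229. 183.] 805 [0.5798 0.0761 0.0116] (array([579.4,  75.8]), array([87.1, 55.8]), 8.62)
top pock [195. 188.] 802 [0.5664 0.1599 0.0118] (array([566.4, 159.4]), array([87.8, 55. ]), 9.14)
top pock [161. 193.] 795 [0.5534 0.244  0.0119] (array([553.3, 243.1]), array([87.2, 54.5]), 8.51)
top pock [127. 197.] 784 [0.5402 0.3279 0.0121] (array([539.9, 326.8]), array([87.2, 53.7]), 8.88)
top pock [149. 243.] 500 [0.4286 0.269  0.0101] (array([428.2, 270. ]), array([60.9, 61.1]), 41.34)
[... 697 characters left out ...]
3.9, 47.2]), 10.21)
scene pock [353. 176.] 492 [0.5438 0.2447 0.0129] (array([548.5, 242.5]), array([84.5, 51.8]), 12.65)
scene pock [323. 187.] 524 [0.5575 0.1604 0.0129] (array([561.4, 158.3]), array([82.9, 49.6]), 10.22)
scene pock [336. 205.] 693 [0.62   0.1681 0.0132] (array([619.9, 192. ]), array([356.6,  94.3]), 83.56)
scene pock [292. 198.] 586 [0.5705 0.0763 0.013 ] (array([574.7,  74.4]), array([84.2, 51.4]), 9.5)
scene pock [364. 215.] 275 [0.6683 0.2136 0.0156] (array([664.8, 235.1]), array([ 24.3, 170.4]), 5.15)
orange 259 (array([560. , 199.5]), array([121.5, 344.2]), 8.87)
cradles 1872 [ 0.54567263 -0.20605277  0.03231816] (array([ 480.8, -221.4]), array([248.7, 318. ]), 1.22)
```

```bash
cat >> h.py <<'E'
from scipy.spatial.transform import Rotation as Ro
def move(x,y,z,yawdeg,start=None):
    "shift cm in tool axes and turn to reach TCP x,y,z (m), tool y at 90+yaw deg, pointing down"
    o=get_obs();p,R=(o['tool_pos'],Ro.from_rotvec(o['tool_rot'])) if start is None else start
    b=np.radians(90+yawdeg);yv=np.array([np.cos(b),np.sin(b),0]);zv=np.array([0,0,-1.]);xv=np.cross(yv,zv)
    T=Ro.from_matrix(np.stack([xv,yv,zv],1))
    print('shift',np.round(R.inv().apply(np.array([x,y,z])-p)*100,2),'turn',np.round((R.inv()*T).as_rotvec(),3))
    return np.array([x,y,z]),T
E
python3 -c "
from h import *
move(.558,-.097,.33,1.8)"
```

```text
shift [-56.53 -59.03   7.46] turn [-0.002 -0.    -0.264]
```

Emit:
arm_command([
  [[-28.3, -29.5, 3.7, 0, 0, 0], [-28.3, -29.5, 3.7, 0, 0, 0], [-28.3, -29.5, 3.7, 0, 0, 0], [-28.3, -29.5, 3.7, 0, 0, 0], [-28.3, -29.5, 3.7, 0, 0, 0], [-28.3, -29.5, 3.7, 0, 0, 0], [-28.3, -29.5, 3.7, 0, 0, 0], [-28.3, -29.5, 3.7, 0, 0, 0], [-28.3, -29.5, 3.7, 0, 0, 0], [-28.3, -29.5, 3.7, 0, 0, 0], [-28.3, -29.5, 3.7, 0, 0, 0], [-28.3, -29.5, 3.7, 0, 0, 0]],
], gripper=-0.5, force=40)

```text
t: 1.1
tool_pos: [0.3521, 0.2543, 0.3671]
tool_rot: [-0.371, -3.119, 0.0]
contact_force: [-0.3, 0.4, -0.8]
opening: 0.0638
grip_force: 0.0
```

Emit:
arm_command([
  [[-28.2, -29.5, 3.7, 0, 0, -0.264], [-28.2, -29.5, 3.7, 0, 0, -0.264], [-28.2, -29.5, 3.7, 0, 0, -0.264], [-28.2, -29.5, 3.7, 0, 0, -0.264], [-28.2, -29.5, 3.7, 0, 0, -0.264], [-28.2, -29.5, 3.7, 0, 0, -0.264], [-28.2, -29.5, 3.7, 0, 0, -0.264], [-28.2, -29.5, 3.7, 0, 0, -0.264], [-28.2, -29.5, 3.7, 0, 0, -0.264], [-28.2, -29.5, 3.7, 0, 0, -0.264], [-28.2, -29.5, 3.7, 0, 0, -0.264], [-28.2, -29.5, 3.7, 0, 0, -0.264]],
])

```text
t: 2.1
tool_pos: [0.559, -0.097, 0.3299]
tool_rot: [0.047, -3.14, -0.001]
contact_force: [0.5, 0.7, 0.1]
opening: 0.0642
grip_force: 0.0
```

```bash
python3 - <<'E'
from h import *
o=get_obs();print(o['t'],o['tool_pos'],o['opening'],o['contact_force'])
P,Q=[get_image(n)[0] for n in("scene","top")]
cv2.imwrite("pics/c1.png",np.hstack([cv2.resize(P[130:300,60:290],None,fx=1.7,fy=1.7),cv2.resize(Q[120:290,230:460],None,fx=1.7,fy=1.7)]))
move(.558,-.097,.33,1.8)
E
```

```text
2.1 [ 0.55897063 -0.09701138  0.32989481] 0.06421918702872956 [0.50675428 0.68381565 0.07638668]
shift [-0.   -0.21  0.02] turn [ 0.001 -0.001  0.001]
```

View pics/c1.png

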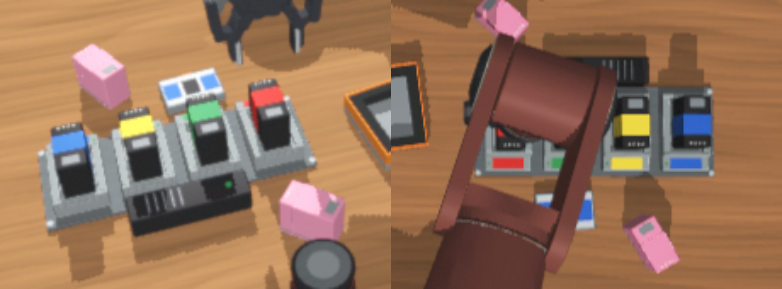

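The left half (scene) shows the open fingers above red, with tips near scene pixels (199,159) and (233,156). In the top view the arm hides red. I'll check the fingertips in the scene depth against the known TCP to get the camera's offset.

```bash
python3 - <<'E'
from h import *
p,d=get_image('scene');C=cloud('scene',d);X,Y,Z=np.moveaxis(C,-1,0)
m=((Z>.145)&(Z<.2)&(d>0)&(abs(X-.56)<.05)&(abs(Y+.097)<.08)).astype(np.uint8)
k,l,st,ce=cv2.connectedComponentsWithStats(m)
for i in range(1,k):
    if st[i,4]>15:
        q=C[l==i];print(np.round(ce[i]),st[i,4],q.min(0).round(4),q.max(0).round(4),q.mean(0).round(4))
E
```

```text
[235. 152.] 108 [ 0.5487 -0.0654  0.163 ] [ 0.5703 -0.0509  0.1999] [ 0.563  -0.0604  0.1837]
[199. 160.] 93 [ 0.5504 -0.1424  0.1624] [ 0.573  -0.128   0.1987] [ 0.5675 -0.1356  0.1831]
```

Emit:
arm_command([
  [[0.2, -0.15, 3, 0, 0, 0], [0.2, -0.15, 5, 0, 0, 0], [0.2, -0.15, 7, 0, 0, 0], [0.2, -0.15, 8.5, 0, 0, 0], [0.2, -0.15, 9.5, 0, 0, 0], [0.2, -0.15, 10.3, 0, 0, 0], [0.2, -0.15, 10.3, 0, 0, 0], [0.2, -0.15, 10.3, 0, 0, 0]],
])

```text
t: 2.92
tool_pos: [0.5559, -0.0973, 0.2281]
tool_rot: [-0.05, 3.141, -0.0]
contact_force: [0.0, -0.1, -0.2]
opening: 0.0639
grip_force: 0.0
```

```bash
python3 - <<'E'
from h import *
o=get_obs();print(o['t'],o['tool_pos'],o['contact_force'])
P=get_image("scene")[0]
cv2.imwrite("pics/c2.png",cv2.resize(P[100:270,60:290],None,fx=3,fy=3))
E
```

```text
2.9167 [ 0.55594857 -0.09725185  0.22814486] [ 0.01015435 -0.10107515 -0.24529842]
```

View pics/c2.png

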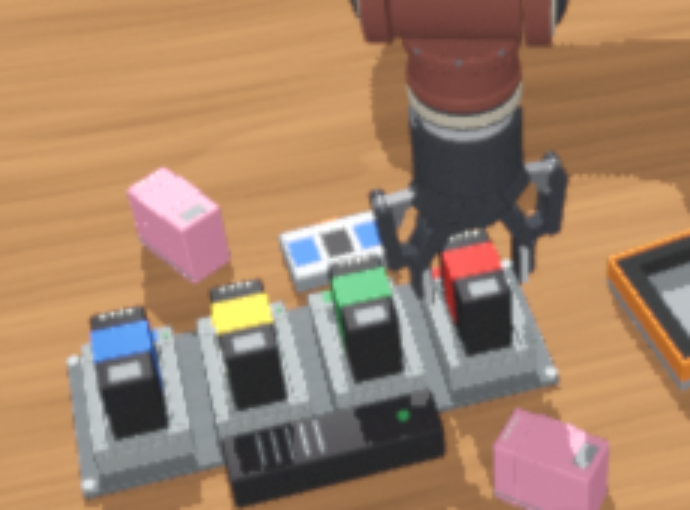

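The fingers stand on both sides of red (tips at about crop (428,290) and (520,270)), clear of green. Now I'll close, then lift.

Emit:
arm_command([
  [[0, 0, 0, 0, 0, 0], [0, 0, 0, 0, 0, 0], [0, 0, 0, 0, 0, 0], [0, 0, 0, 0, 0, 0], [0, 0, 0, 0, 0, 0], [0, 0, 0, 0, 0, 0], [0, 0, 0, 0, 0, 0], [0, 0, 0, 0, 0, 0]],
], gripper=1, force=50)

```text
t: 3.63
tool_pos: [0.5565, -0.098, 0.2291]
tool_rot: [-0.049, 3.139, -0.001]
contact_force: [0.0, 0.9, 6.4]
opening: 0.0371
grip_force: 51.9
```

Emit:
arm_command([
  [[0, 0, -1, 0, 0, 0], [0, 0, -3, 0, 0, 0], [0, 0, -6, 0, 0, 0], [0, 0, -8, 0, 0, 0], [0, 0, -10, 0, 0, 0], [0, 0, -10, 0, 0, 0], [0, 0, -10, 0, 0, 0]],
])

```text
t: 4.22
tool_pos: [0.5559, -0.098, 0.3283]
tool_rot: [-0.049, 3.14, -0.001]
contact_force: [-0.8, -0.2, -3.5]
opening: 0.0373
grip_force: 51.1
```

```bash
python3 - <<'E'
from h import *
o=get_obs();print(o['opening'],o['contact_force'],o['tool_pos'])
P,d=get_image("scene");C=cloud('scene',d);X,Y,Z=np.moveaxis(C,-1,0)
hsv=cv2.cvtColor(P,cv2.COLOR_BGR2HSV)
m=(cv2.inRange(hsv,(0,150,90),(8,255,255))>0)&(Z>.17)&(abs(X-.556)<.08)&(abs(Y+.097)<.05)
q=C[m];print(len(q),q.min(0),q.max(0))
m=(Z>.115)&(Z<.2)&(abs(X-.556)<.08)&(abs(Y+.097)<.06);q=C[m];print(q.min(0),q.max(0))
m=(Z>.178)&(Z<.196)&(X>.55)&(X<.61)&(abs(Y+.097)<.03);q=C[m];print(q.min(0),q.max(0),np.median(q,0))
cv2.imwrite("pics/c3.png",cv2.resize(P[100:270,60:290],None,fx=3,fy=3))
s=(o['tool_pos'],Ro.from_rotvec(o['tool_rot']))
move(.5405,.3195,.327,8.9)
E
```

```text
0.03726957992333233 [-0.77206275 -0.20863879 -3.53115705] [ 0.55586365 -0.09796482  0.32832309]
147 [ 0.53968498 -0.11708383  0.18268284] [ 0.56857546 -0.08108649  0.18869183]
[ 0.52246764 -0.14501285  0.12474027] [ 0.59717202 -0.06288252  0.19977773]
[ 0.55027601 -0.12623942  0.17802867] [ 0.59629297 -0.06779119  0.19564983] [ 0.56992275 -0.09896031  0.18487566]
shift [ 1.900e-01  4.176e+01 -3.000e-02] turn [ 0.    -0.002 -0.124]
```

View pics/c3.png

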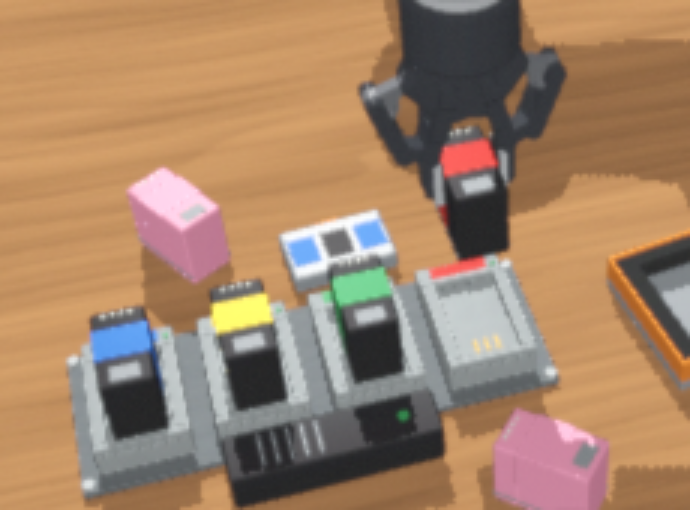

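Red is held upright at crop (475,200). Its cradle at (475,320) is empty and the other three are undisturbed. I'll carry it over the leftmost pocket.

Emit:
arm_command([
  [[0.3, 3, 0, 0, 0, -0.01], [0.3, 7, 0, 0, 0, -0.03], [0.3, 11, 0, 0, 0, -0.05], [0.3, 15, 0, 0, 0, -0.06], [0.3, 19, 0, 0, 0, -0.07], [0.3, 23, 0, 0, 0, -0.08], [0.3, 27, 0, 0, 0, -0.1], [0.3, 31, 0, 0, 0, -0.124], [0.3, 35, 0, 0, 0, -0.124], [0.3, 38.5, 0, 0, 0, -0.124], [0.3, 41, 0, 0, 0, -0.124], [0.3, 41.8, 0, 0, 0, -0.124]],
])

```text
t: 5.27
tool_pos: [0.5383, 0.3229, 0.3244]
tool_rot: [0.249, -3.127, 0.001]
contact_force: [-1.2, -0.7, -2.6]
opening: 0.0372
grip_force: 51.5
```

Emit:
arm_command([
  [[0, 0, 2, 0, 0, 0], [0, 0, 4, 0, 0, 0], [0, 0, 6, 0, 0, 0], [0, 0, 7, 0, 0, 0], [0, 0, 7.5, 0, 0, 0], [0, 0, 7.5, 0, 0, 0], [0, 0, 7.5, 0, 0, 0]],
])

```text
t: 5.85
tool_pos: [0.5401, 0.3195, 0.2528]
tool_rot: [0.243, -3.132, 0.0]
contact_force: [0.5, 0.1, -2.0]
opening: 0.0372
grip_force: 51.4
```

```bash
cat >> h.py <<'E'
def look(n,u0,u1,v0,v1,name,f):
    P,d=get_image(n);cv2.imwrite(f"pics/{name}.png",cv2.resize(P[v0:v1,u0:u1],None,fx=f,fy=f));return P,d
def held(cx,cy,z0,z1,yaw,half=(.055,.05)):
    "extent, in axes turned by yaw about (cx,cy), of scene points between heights z0..z1"
    P,d=get_image('scene');C=cloud('scene',d);a=np.radians(yaw);D=C[...,:2]-[cx,cy]
    lx=D[...,0]*np.cos(a)+D[...,1]*np.sin(a);ly=-D[...,0]*np.sin(a)+D[...,1]*np.cos(a)
    m=(d>0)&(C[...,2]>z0)&(C[...,2]<z1)&(abs(lx)<half[0])&(abs(ly)<half[1])
    print('n',m.sum(),'x',np.percentile(lx[m],[0,3,97,100]).round(4),'y',np.percentile(ly[m],[0,3,97,100]).round(4))
    return P
E
python3 - <<'E'
from h import *
o=get_obs();print(o['opening'],o['contact_force'],o['tool_pos'],o['tool_rot'])
P=held(.5405,.3195,.052,.072,8.9)
cv2.imwrite("pics/c4.png",cv2.resize(P[70:240,240:440],None,fx=3.4,fy=3.4))
move(.5405,.3195,.2145,8.9)
E
```

```text
0.03720026927676043 [ 0.50116294  0.11406976 -1.95296282] [0.54005556 0.31954663 0.2527813 ] [ 2.42845490e-01 -3.13210497e+00  2.25214263e-04]
n 196 x [-0.0337 -0.0295  0.0379  0.0387] y [-0.0253 -0.0229  0.0124  0.0161]
shift [-0.   -0.03  3.93] turn [ 0.     0.002 -0.   ]
```

View pics/c4.png

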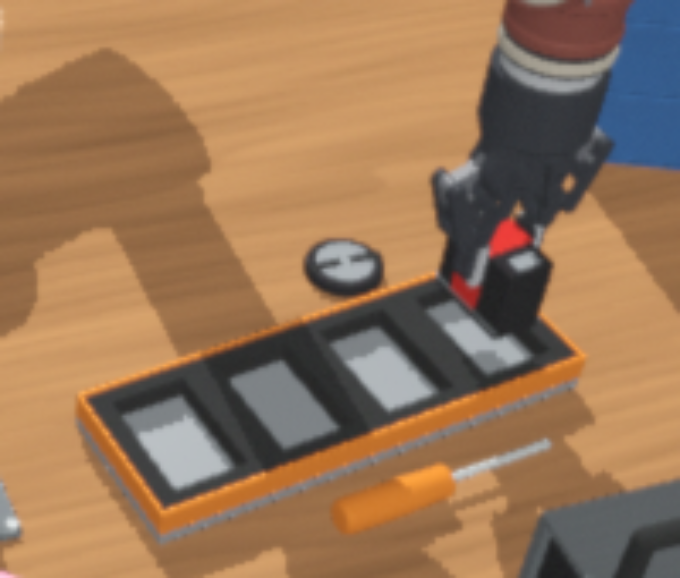

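Red hangs over the leftmost pocket (pocket at crop (478,335)), upright and aligned. I'll check that pocket's edges in the same camera before lowering.

```bash
python3 - <<'E'
from h import *
d=np.load('pics/scene0.npy');C=cloud('scene',d);a=np.radians(8.9)
D=C[...,:2]-[.560,.195];lx=D[...,0]*np.cos(a)+D[...,1]*np.sin(a);ly=-D[...,0]*np.sin(a)+D[...,1]*np.cos(a)
f=(C[...,2]>.0275)&(C[...,2]<.034)
for yc in(.126,.042,-.042,-.126):
    s=f&(abs(lx)<.03);yy=ly[s]-yc
    t=f&(abs(ly-yc)<.018);xx=lx[t]
    print('y edges',yy[(yy<0)&(yy>-.042)].max().round(4),yy[(yy>0)&(yy<.042)].min().round(4),'x edges',xx[xx<0].max().round(4),xx[xx>0].min().round(4))
E
```

```text
y edges -0.0259 0.0259 x edges -0.0405 0.0453
y edges -0.0275 0.0264 x edges -0.0396 0.0455
y edges -0.0267 0.026 x edges -0.0402 0.0446
y edges -0.0272 0.0263 x edges -0.0401 0.0441
```

Emit:
arm_command([
  [[0, 0.2, 0.5, 0, 0, 0], [0, 0.2, 1.5, 0, 0, 0], [0, 0.2, 2.5, 0, 0, 0], [0, 0.2, 3.1, 0, 0, 0], [0, 0.2, 3.4, 0, 0, 0], [0, 0.2, 3.6, 0, 0, 0], [0, 0.2, 3.7, 0, 0, 0], [0, 0.2, 3.75, 0, 0, 0], [0, 0.2, 3.75, 0, 0, 0]],
])

```text
t: 6.65
tool_pos: [0.5397, 0.3219, 0.2154]
tool_rot: [-0.244, 3.132, 0.0]
contact_force: [0.7, 0.0, -2.2]
opening: 0.0374
grip_force: 51.5
```

Not in contact yet (the weight still hangs), so I'll continue in small steps.

Emit:
arm_command([
  [[0, 0, 0.05, 0, 0, 0], [0, 0, 0.1, 0, 0, 0], [0, 0, 0.15, 0, 0, 0], [0, 0, 0.15, 0, 0, 0]],
])

```text
t: 6.98
tool_pos: [0.5398, 0.322, 0.2151]
tool_rot: [-0.244, 3.132, 0.0]
contact_force: [-3.3, -1.3, 5.7]
opening: 0.037
grip_force: 52.4
```

The floor is reached (+5.7 N). I'll release, then raise.

Emit:
arm_command([
  [[0, 0, 0, 0, 0, 0], [0, 0, 0, 0, 0, 0], [0, 0, 0, 0, 0, 0], [0, 0, 0, 0, 0, 0], [0, 0, 0, 0, 0, 0], [0, 0, 0, 0, 0, 0]],
], gripper=-0.5)

```text
t: 7.48
tool_pos: [0.5395, 0.3218, 0.2136]
tool_rot: [0.243, -3.132, 0.0]
contact_force: [0.3, 1.5, -0.4]
opening: 0.0643
grip_force: 0.0
```

Emit:
arm_command([
  [[0, 0, -1, 0, 0, 0], [0, 0, -3, 0, 0, 0], [0, 0, -6, 0, 0, 0], [0, 0, -9, 0, 0, 0], [0, 0, -11.5, 0, 0, 0], [0, 0, -11.5, 0, 0, 0], [0, 0, -11.5, 0, 0, 0]],
])

```text
t: 8.07
tool_pos: [0.5401, 0.3221, 0.3321]
tool_rot: [-0.243, 3.127, 0.003]
contact_force: [0.2, 0.3, -0.2]
opening: 0.0638
grip_force: 0.0
```

```bash
python3 - <<'E'
from h import *
o=get_obs();print(o['opening'],o['tool_pos'])
P=held(.5425,.3195,.055,.08,8.9)
cv2.imwrite("pics/c5.png",cv2.resize(P[70:240,240:440],None,fx=3.4,fy=3.4))
move(.561,-.181,.329,1.8)
E
```

```text
0.06379526102796163 [0.54013172 0.32208647 0.3321269 ]
n 466 x [-0.037  -0.0321  0.0354  0.038 ] y [-0.0209 -0.0196  0.0171  0.0212]
shift [ 5.660e+00 -5.001e+01  5.000e-02] turn [0.    0.002 0.124]
```

View pics/c5.png

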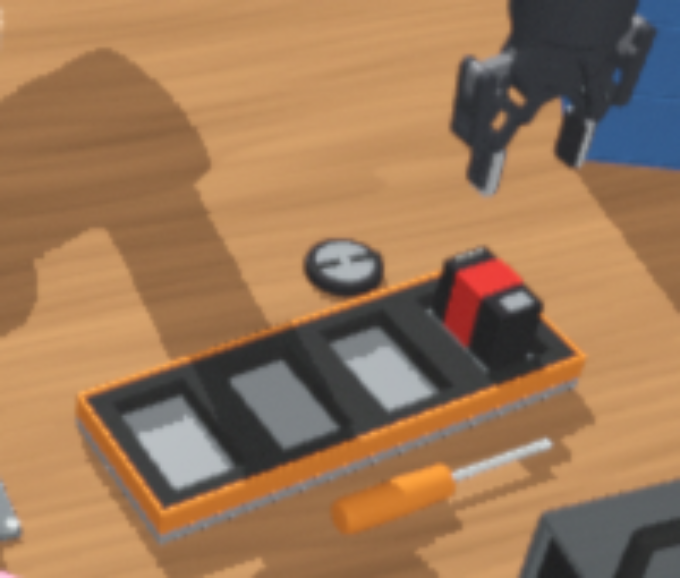

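Red stands in the leftmost pocket, upright and centred to about 1 mm. Next is green.

Emit:
arm_command([
  [[5.6, -50, 0, 0, 0, 0.124], [5.6, -50, 0, 0, 0, 0.124], [5.6, -50, 0, 0, 0, 0.124], [5.6, -50, 0, 0, 0, 0.124], [5.6, -50, 0, 0, 0, 0.124], [5.6, -50, 0, 0, 0, 0.124], [5.6, -50, 0, 0, 0, 0.124], [5.6, -50, 0, 0, 0, 0.124], [5.6, -50, 0, 0, 0, 0.124], [5.6, -50, 0, 0, 0, 0.124], [5.6, -50, 0, 0, 0, 0.124], [5.6, -50, 0, 0, 0, 0.124]],
])

```text
t: 9.12
tool_pos: [0.5604, -0.1795, 0.3265]
tool_rot: [0.049, -3.138, -0.003]
contact_force: [1.3, 0.1, 0.8]
opening: 0.0643
grip_force: 0.0
```

Emit:
arm_command([
  [[0, 0, 0, 0, 0, 0], [0, 0, 0, 0, 0, 0], [0, 0, 0, 0, 0, 0]],
])

```text
t: 9.37
tool_pos: [0.5608, -0.1774, 0.3269]
tool_rot: [0.048, -3.138, -0.003]
contact_force: [-0.3, 0.7, -0.1]
opening: 0.0639
grip_force: 0.0
```

```bash
python3 - <<'E'
from h import *
held(.5605,-.181,.06,.09,1.8,(.055,.035))
move(.5605,-.181,.2285,1.8)
E
```

```text
n 595 x [-0.034  -0.0291  0.0381  0.0395] y [-0.0194 -0.0189  0.0176  0.0192]
shift [ 0.04 -0.44  9.87] turn [ 0.002 -0.002  0.   ]
```

Emit:
arm_command([
  [[0, -0.35, 3, 0, 0, 0], [0, -0.35, 5.5, 0, 0, 0], [0, -0.35, 7.5, 0, 0, 0], [0, -0.35, 9, 0, 0, 0], [0, -0.35, 9.8, 0, 0, 0], [0, -0.35, 9.8, 0, 0, 0], [0, -0.35, 9.8, 0, 0, 0]],
])

```text
t: 10.0
tool_pos: [0.5616, -0.1802, 0.2307]
tool_rot: [0.051, -3.141, -0.0]
contact_force: [0.1, 0.1, 0.6]
opening: 0.0638
grip_force: 0.0
```

Emit:
arm_command([
  [[0, 0, 0, 0, 0, 0], [0, 0, 0, 0, 0, 0], [0, 0, 0, 0, 0, 0], [0, 0, 0, 0, 0, 0], [0, 0, 0, 0, 0, 0], [0, 0, 0, 0, 0, 0], [0, 0, 0, 0, 0, 0], [0, 0, 0, 0, 0, 0]],
], gripper=1, force=50)

```text
t: 10.67
tool_pos: [0.5623, -0.1815, 0.2327]
tool_rot: [-0.049, 3.138, -0.001]
contact_force: [0.2, 1.6, 6.2]
opening: 0.0371
grip_force: 52.5
```

Emit:
arm_command([
  [[0, 0, -1, 0, 0, 0], [0, 0, -3, 0, 0, 0], [0, 0, -6, 0, 0, 0], [0, 0, -8, 0, 0, 0], [0, 0, -10, 0, 0, 0], [0, 0, -10, 0, 0, 0], [0, 0, -10, 0, 0, 0]],
])

```text
t: 11.25
tool_pos: [0.5615, -0.1813, 0.3315]
tool_rot: [-0.049, 3.14, -0.002]
contact_force: [0.5, 0.6, -3.4]
opening: 0.0375
grip_force: 51.6
```

```bash
python3 - <<'E'
from h import *
o=get_obs();print(o['opening'],o['contact_force'],o['tool_pos'])
held(.5605,-.181,.13,.15,1.8,(.055,.05))
move(.553,.239,.329,8.9)
E
```

```text
0.03745840837193049 [ 0.48428929  0.5734777  -3.39142454] [ 0.56147562 -0.18132235  0.33153087]
n 152 x [-0.0088  0.0029  0.038   0.0385] y [-0.0218 -0.0217  0.0147  0.0166]
shift [-0.51 42.02  0.09] turn [ 0.001 -0.001 -0.124]
```

Emit:
arm_command([
  [[-0.5, 3, 0, 0, 0, -0.01], [-0.5, 7, 0, 0, 0, -0.03], [-0.5, 11, 0, 0, 0, -0.05], [-0.5, 15, 0, 0, 0, -0.06], [-0.5, 19, 0, 0, 0, -0.07], [-0.5, 23, 0, 0, 0, -0.08], [-0.5, 27, 0, 0, 0, -0.1], [-0.5, 31, 0, 0, 0, -0.124], [-0.5, 35, 0, 0, 0, -0.124], [-0.5, 38.5, 0, 0, 0, -0.124], [-0.5, 41, 0, 0, 0, -0.124], [-0.5, 42, 0, 0, 0, -0.124]],
])

```text
t: 12.3
tool_pos: [0.5519, 0.2417, 0.3276]
tool_rot: [0.249, -3.127, -0.0]
contact_force: [-0.1, -0.2, -1.2]
opening: 0.0369
grip_force: 51.7
```

Emit:
arm_command([
  [[0, 0, 2, 0, 0, 0], [0, 0, 4, 0, 0, 0], [0, 0, 6, 0, 0, 0], [0, 0, 7, 0, 0, 0], [0, 0, 7.5, 0, 0, 0], [0, 0, 7.5, 0, 0, 0], [0, 0, 7.5, 0, 0, 0]],
])

```text
t: 12.88
tool_pos: [0.5536, 0.2384, 0.2558]
tool_rot: [0.243, -3.132, 0.0]
contact_force: [1.0, 0.0, -2.4]
opening: 0.0372
grip_force: 51.6
```

```bash
python3 - <<'E'
from h import *
o=get_obs();print(o['opening'],o['contact_force'],o['tool_pos'])
held(.556,.2365,.052,.072,8.9,(.055,.032))
move(.553,.239,.2175,8.9)
E
```

```text
0.037177219791102896 [ 0.95853175  0.01055559 -2.3744037 ] [0.55358674 0.23842605 0.25583384]
n 194 x [-0.0413 -0.0334  0.0334  0.0351] y [-0.0213 -0.0206  0.0143  0.0185]
shift [0.09 0.05 3.92] turn [ 0.     0.002 -0.   ]
```

Emit:
arm_command([
  [[0, 0.15, 0.6, 0, 0, 0], [0, 0.15, 1.6, 0, 0, 0], [0, 0.15, 2.6, 0, 0, 0], [0, 0.15, 3.2, 0, 0, 0], [0, 0.15, 3.5, 0, 0, 0], [0, 0.15, 3.65, 0, 0, 0], [0, 0.15, 3.75, 0, 0, 0], [0, 0.15, 3.8, 0, 0, 0], [0, 0.15, 3.85, 0, 0, 0], [0, 0.15, 3.9, 0, 0, 0], [0, 0.15, 3.9, 0, 0, 0]],
])

```text
t: 13.85
tool_pos: [0.5535, 0.2404, 0.2187]
tool_rot: [-0.244, 3.132, -0.0]
contact_force: [-6.4, -1.4, 8.0]
opening: 0.0368
grip_force: 53.0
```

Emit:
arm_command([
  [[0, 0, 0, 0, 0, 0], [0, 0, 0, 0, 0, 0], [0, 0, 0, 0, 0, 0], [0, 0, 0, 0, 0, 0], [0, 0, 0, 0, 0, 0], [0, 0, 0, 0, 0, 0]],
], gripper=-0.5)

```text
t: 14.35
tool_pos: [0.5531, 0.2402, 0.2166]
tool_rot: [0.243, -3.132, 0.0]
contact_force: [0.0, -0.3, -0.2]
opening: 0.0643
grip_force: 0.0
```

Emit:
arm_command([
  [[0, 0, -1, 0, 0, 0], [0, 0, -3, 0, 0, 0], [0, 0, -6, 0, 0, 0], [0, 0, -9, 0, 0, 0], [0, 0, -11, 0, 0, 0], [0, 0, -11, 0, 0, 0], [0, 0, -11, 0, 0, 0]],
])

```text
t: 14.93
tool_pos: [0.5536, 0.2404, 0.3293]
tool_rot: [-0.243, 3.128, 0.001]
contact_force: [-1.0, -0.1, -0.5]
opening: 0.0641
grip_force: 0.0
```

```bash
python3 - <<'E'
from h import *
o=get_obs();print(o['opening'],o['tool_pos'])
P=held(.556,.2365,.05,.082,8.9,(.055,.035))
cv2.imwrite("pics/c6.png",cv2.resize(P[70:240,240:440],None,fx=3.4,fy=3.4))
move(.5635,-.266,.329,1.8)
E
```

```text
0.06408193721105712 [0.55361629 0.24038974 0.3292876 ]
n 526 x [-0.0386 -0.0342  0.0332  0.0355] y [-0.0194 -0.0179  0.0189  0.0218]
shift [  6.79 -50.17  -0.2 ] turn [0.    0.001 0.124]
```

View pics/c6.png

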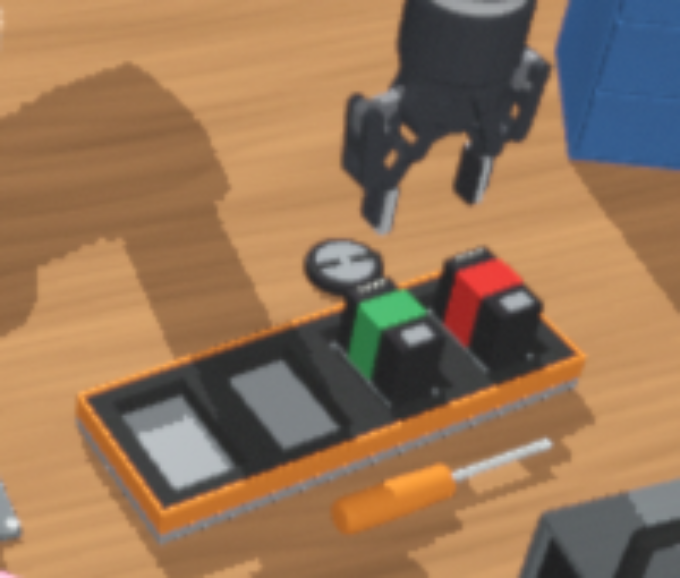

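Red (490,315) and green (395,350) stand upright in the first two pockets from the left. Next is yellow.

Emit:
arm_command([
  [[6.8, -50.5, 0, 0, 0, 0.124], [6.8, -50.5, 0, 0, 0, 0.124], [6.8, -50.5, 0, 0, 0, 0.124], [6.8, -50.5, 0, 0, 0, 0.124], [6.8, -50.5, 0, 0, 0, 0.124], [6.8, -50.5, 0, 0, 0, 0.124], [6.8, -50.5, 0, 0, 0, 0.124], [6.8, -50.5, 0, 0, 0, 0.124], [6.8, -50.5, 0, 0, 0, 0.124], [6.8, -50.5, 0, 0, 0, 0.124], [6.8, -50.5, 0, 0, 0, 0.124], [6.8, -50.5, 0, 0, 0, 0.124]],
])

```text
t: 15.98
tool_pos: [0.5628, -0.2614, 0.3243]
tool_rot: [0.049, -3.138, -0.003]
contact_force: [0.3, 1.2, -0.0]
opening: 0.0639
grip_force: 0.0
```

Emit:
arm_command([
  [[0, 0, 0, 0, 0, 0], [0, 0, 0, 0, 0, 0], [0, 0, 0, 0, 0, 0]],
])

```text
t: 16.23
tool_pos: [0.5633, -0.2593, 0.3247]
tool_rot: [0.048, -3.138, -0.004]
contact_force: [0.4, 0.8, -0.6]
opening: 0.0641
grip_force: 0.0
```

```bash
python3 - <<'E'
from h import *
held(.5635,-.266,.06,.09,1.8,(.055,.035))
move(.5635,-.266,.2295,1.8)
E
```

```text
n 602 x [-0.0374 -0.0301  0.0367  0.0388] y [-0.0191 -0.0178  0.0178  0.0194]
shift [ 0.   -0.76  9.56] turn [ 0.002 -0.002  0.001]
```

Emit:
arm_command([
  [[0, -0.7, 2, 0, 0, 0], [0, -0.7, 5, 0, 0, 0], [0, -0.7, 7.5, 0, 0, 0], [0, -0.7, 8.8, 0, 0, 0], [0, -0.7, 9.5, 0, 0, 0], [0, -0.7, 9.5, 0, 0, 0], [0, -0.7, 9.5, 0, 0, 0]],
])

```text
t: 16.87
tool_pos: [0.5645, -0.2662, 0.2325]
tool_rot: [-0.051, 3.14, -0.001]
contact_force: [-0.9, -0.3, 0.5]
opening: 0.0642
grip_force: 0.0
```

Emit:
arm_command([
  [[0, 0, 0, 0, 0, 0], [0, 0, 0, 0, 0, 0], [0, 0, 0, 0, 0, 0], [0, 0, 0, 0, 0, 0], [0, 0, 0, 0, 0, 0], [0, 0, 0, 0, 0, 0], [0, 0, 0, 0, 0, 0], [0, 0, 0, 0, 0, 0]],
], gripper=1, force=50)

```text
t: 17.53
tool_pos: [0.5649, -0.267, 0.234]
tool_rot: [-0.049, 3.138, -0.002]
contact_force: [0.4, 0.8, 7.2]
opening: 0.0372
grip_force: 52.5
```

Emit:
arm_command([
  [[0, 0, -1, 0, 0, 0], [0, 0, -3, 0, 0, 0], [0, 0, -6, 0, 0, 0], [0, 0, -8, 0, 0, 0], [0, 0, -10, 0, 0, 0], [0, 0, -10, 0, 0, 0], [0, 0, -10, 0, 0, 0]],
])

```text
t: 18.12
tool_pos: [0.564, -0.2668, 0.3327]
tool_rot: [-0.049, 3.14, -0.002]
contact_force: [-0.6, 0.4, -3.1]
opening: 0.0371
grip_force: 51.5
```

```bash
python3 - <<'E'
from h import *
o=get_obs();print(o['opening'],o['contact_force'],o['tool_pos'])
move(.566,.156,.3295,8.9)
E
```

```text
0.03705793873499005 [-0.62088052  0.39000475 -3.08106808] [ 0.56404249 -0.26681912  0.33266833]
shift [-1.51 42.26  0.26] turn [-0.001  0.002 -0.124]
```

Emit:
arm_command([
  [[-1.7, 3, 0, 0, 0, -0.01], [-1.7, 7, 0, 0, 0, -0.03], [-1.7, 11, 0, 0, 0, -0.05], [-1.7, 15, 0, 0, 0, -0.06], [-1.7, 19, 0, 0, 0, -0.07], [-1.7, 23, 0, 0, 0, -0.08], [-1.7, 27, 0, 0, 0, -0.1], [-1.7, 31, 0, 0, 0, -0.124], [-1.7, 35, 0, 0, 0, -0.124], [-1.7, 38.5, 0, 0, 0, -0.124], [-1.7, 41, 0, 0, 0, -0.124], [-1.7, 42.3, 0, 0, 0, -0.124]],
])

```text
t: 19.12
tool_pos: [0.5664, 0.1594, 0.3286]
tool_rot: [0.248, -3.127, -0.001]
contact_force: [-0.4, 0.1, -4.0]
opening: 0.0372
grip_force: 51.6
```

Emit:
arm_command([
  [[0, 0, 2, 0, 0, 0], [0, 0, 4, 0, 0, 0], [0, 0, 6, 0, 0, 0], [0, 0, 7, 0, 0, 0], [0, 0, 7.5, 0, 0, 0], [0, 0, 7.5, 0, 0, 0], [0, 0, 7.5, 0, 0, 0]],
])

```text
t: 19.7
tool_pos: [0.568, 0.1563, 0.2569]
tool_rot: [-0.243, 3.132, -0.0]
contact_force: [0.8, -0.4, -2.2]
opening: 0.0373
grip_force: 51.6
```

```bash
python3 - <<'E'
from h import *
o=get_obs();print(o['opening'],o['contact_force'],o['tool_pos'])
held(.569,.1535,.052,.072,8.9,(.055,.032))
move(.567,.156,.2185,8.9)
E
```

```text
0.03732239852223022 [ 0.76360883 -0.37241434 -2.16421359] [0.56804745 0.15633236 0.25685061]
n 194 x [-0.0359 -0.0329  0.0343  0.0351] y [-0.0204 -0.0196  0.0146  0.0194]
shift [ 0.15 -0.02  3.92] turn [-0.     0.002 -0.001]
```

Emit:
arm_command([
  [[0, 0.1, 0.6, 0, 0, 0], [0, 0.1, 1.6, 0, 0, 0], [0, 0.1, 2.6, 0, 0, 0], [0, 0.1, 3.2, 0, 0, 0], [0, 0.1, 3.5, 0, 0, 0], [0, 0.1, 3.65, 0, 0, 0], [0, 0.1, 3.75, 0, 0, 0], [0, 0.1, 3.8, 0, 0, 0], [0, 0.1, 3.85, 0, 0, 0], [0, 0.1, 3.9, 0, 0, 0], [0, 0.1, 3.9, 0, 0, 0]],
])

```text
t: 20.67
tool_pos: [0.568, 0.1578, 0.22]
tool_rot: [0.244, -3.131, 0.0]
contact_force: [-8.4, -1.2, 11.5]
opening: 0.037
grip_force: 53.4
```

Emit:
arm_command([
  [[0, 0, 0, 0, 0, 0], [0, 0, 0, 0, 0, 0], [0, 0, 0, 0, 0, 0], [0, 0, 0, 0, 0, 0], [0, 0, 0, 0, 0, 0], [0, 0, 0, 0, 0, 0]],
], gripper=-0.5)

```text
t: 21.17
tool_pos: [0.5677, 0.1576, 0.2175]
tool_rot: [0.243, -3.132, 0.0]
contact_force: [0.1, 0.5, -0.1]
opening: 0.0638
grip_force: 0.0
```

Emit:
arm_command([
  [[0, 0, -1, 0, 0, 0], [0, 0, -3, 0, 0, 0], [0, 0, -6, 0, 0, 0], [0, 0, -9, 0, 0, 0], [0, 0, -11, 0, 0, 0], [0, 0, -11, 0, 0, 0], [0, 0, -11, 0, 0, 0]],
])

```text
t: 21.75
tool_pos: [0.5681, 0.1577, 0.3302]
tool_rot: [-0.243, 3.128, 0.0]
contact_force: [0.2, 0.4, -0.9]
opening: 0.0642
grip_force: 0.0
```

```bash
python3 - <<'E'
from h import *
o=get_obs();print(o['opening'],o['tool_pos'])
held(.569,.1535,.05,.082,8.9,(.055,.035))
move(.566,-.349,.329,1.8)
E
```

```text
0.06416835224178301 [0.56814463 0.15772543 0.33023726]
n 543 x [-0.0378 -0.0337  0.0337  0.0351] y [-0.0195 -0.0179  0.0193  0.023 ]
shift [  7.99 -50.03  -0.1 ] turn [0.    0.001 0.124]
```

Yellow is placed and centred. Next is blue.

Emit:
arm_command([
  [[8, -50.5, 0, 0, 0, 0.124], [8, -50.5, 0, 0, 0, 0.124], [8, -50.5, 0, 0, 0, 0.124], [8, -50.5, 0, 0, 0, 0.124], [8, -50.5, 0, 0, 0, 0.124], [8, -50.5, 0, 0, 0, 0.124], [8, -50.5, 0, 0, 0, 0.124], [8, -50.5, 0, 0, 0, 0.124], [8, -50.5, 0, 0, 0, 0.124], [8, -50.5, 0, 0, 0, 0.124], [8, -50.5, 0, 0, 0, 0.124], [8, -50.5, 0, 0, 0, 0.124]],
])

```text
t: 22.8
tool_pos: [0.5657, -0.344, 0.325]
tool_rot: [0.049, -3.138, -0.004]
contact_force: [1.7, -0.5, 0.3]
opening: 0.0639
grip_force: 0.0
```

Emit:
arm_command([
  [[0, 0, 0, 0, 0, 0], [0, 0, 0, 0, 0, 0], [0, 0, 0, 0, 0, 0]],
])

```text
t: 23.05
tool_pos: [0.5663, -0.3419, 0.3255]
tool_rot: [0.048, -3.139, -0.004]
contact_force: [-0.8, 1.0, -0.9]
opening: 0.0639
grip_force: 0.0
```

```bash
python3 - <<'E'
from h import *
held(.566,-.349,.06,.09,1.8,(.055,.035))
move(.566,-.349,.2295,1.8)
E
```

```text
n 666 x [-0.0336 -0.0302  0.0371  0.0387] y [-0.0197 -0.0177  0.0189  0.0199]
shift [ 0.05 -0.8   9.65] turn [ 0.002 -0.002  0.001]
```

Emit:
arm_command([
  [[-0.1, -0.7, 2, 0, 0, 0], [-0.1, -0.7, 5, 0, 0, 0], [-0.1, -0.7, 7.5, 0, 0, 0], [-0.1, -0.7, 8.8, 0, 0, 0], [-0.1, -0.7, 9.6, 0, 0, 0], [-0.1, -0.7, 9.6, 0, 0, 0], [-0.1, -0.7, 9.6, 0, 0, 0]],
])

```text
t: 23.68
tool_pos: [0.5684, -0.3488, 0.2325]
tool_rot: [-0.05, 3.141, -0.001]
contact_force: [0.0, 0.1, 0.8]
opening: 0.064
grip_force: 0.0
```

Emit:
arm_command([
  [[0, 0, 0, 0, 0, 0], [0, 0, 0, 0, 0, 0], [0, 0, 0, 0, 0, 0], [0, 0, 0, 0, 0, 0], [0, 0, 0, 0, 0, 0], [0, 0, 0, 0, 0, 0], [0, 0, 0, 0, 0, 0], [0, 0, 0, 0, 0, 0]],
], gripper=1, force=50)

```text
t: 24.35
tool_pos: [0.5687, -0.3498, 0.2342]
tool_rot: [-0.049, 3.138, -0.003]
contact_force: [-0.3, 1.4, 5.7]
opening: 0.0372
grip_force: 52.9
```

Emit:
arm_command([
  [[0, 0, -1, 0, 0, 0], [0, 0, -3, 0, 0, 0], [0, 0, -6, 0, 0, 0], [0, 0, -8, 0, 0, 0], [0, 0, -10, 0, 0, 0], [0, 0, -10, 0, 0, 0], [0, 0, -10, 0, 0, 0]],
])

```text
t: 24.93
tool_pos: [0.5679, -0.3495, 0.3327]
tool_rot: [-0.049, 3.14, -0.002]
contact_force: [-1.5, -0.2, -2.9]
opening: 0.0373
grip_force: 52.1
```

```bash
python3 - <<'E'
from h import *
o=get_obs();print(o['opening'],o['contact_force'],o['tool_pos'])
move(.581,.073,.3295,8.9)
E
```

```text
0.037273594325526134 [-1.51153231 -0.1905653  -2.87353736] [ 0.56793545 -0.34945017  0.33268943]
shift [-2.62 42.18  0.26] turn [-0.002  0.001 -0.124]
```

Emit:
arm_command([
  [[-2.6, 3, 0, 0, 0, -0.01], [-2.6, 7, 0, 0, 0, -0.03], [-2.6, 11, 0, 0, 0, -0.05], [-2.6, 15, 0, 0, 0, -0.06], [-2.6, 19, 0, 0, 0, -0.07], [-2.6, 23, 0, 0, 0, -0.08], [-2.6, 27, 0, 0, 0, -0.1], [-2.6, 31, 0, 0, 0, -0.124], [-2.6, 35, 0, 0, 0, -0.124], [-2.6, 38.5, 0, 0, 0, -0.124], [-2.6, 41, 0, 0, 0, -0.124], [-2.6, 42.2, 0, 0, 0, -0.124]],
])

```text
t: 25.93
tool_pos: [0.5794, 0.0763, 0.3286]
tool_rot: [0.248, -3.127, -0.002]
contact_force: [-0.3, -0.5, -3.1]
opening: 0.0369
grip_force: 52.0
```

Emit:
arm_command([
  [[0, 0, 2, 0, 0, 0], [0, 0, 4, 0, 0, 0], [0, 0, 6, 0, 0, 0], [0, 0, 7, 0, 0, 0], [0, 0, 7.5, 0, 0, 0], [0, 0, 7.5, 0, 0, 0], [0, 0, 7.5, 0, 0, 0]],
])

```text
t: 26.52
tool_pos: [0.581, 0.0729, 0.2568]
tool_rot: [-0.243, 3.132, -0.0]
contact_force: [0.4, -0.2, -3.5]
opening: 0.0373
grip_force: 51.9
```

```bash
python3 - <<'E'
from h import *
o=get_obs();print(o['opening'],o['contact_force'],o['tool_pos'])
held(.582,.0705,.052,.072,8.9,(.055,.032))
move(.581,.073,.2185,8.9)
E
```

```text
0.0373358389933884 [ 0.36129253 -0.15278769 -3.4740635 ] [0.58095294 0.07292051 0.25684761]
n 189 x [-0.0369 -0.0313  0.0331  0.0341] y [-0.0211 -0.0198  0.0146  0.0199]
shift [0.03 0.   3.92] turn [-0.     0.002 -0.   ]
```

Emit:
arm_command([
  [[0, 0.1, 0.6, 0, 0, 0], [0, 0.1, 1.6, 0, 0, 0], [0, 0.1, 2.6, 0, 0, 0], [0, 0.1, 3.2, 0, 0, 0], [0, 0.1, 3.5, 0, 0, 0], [0, 0.1, 3.65, 0, 0, 0], [0, 0.1, 3.75, 0, 0, 0], [0, 0.1, 3.8, 0, 0, 0], [0, 0.1, 3.85, 0, 0, 0], [0, 0.1, 3.88, 0, 0, 0], [0, 0.1, 3.88, 0, 0, 0]],
])

```text
t: 27.48
tool_pos: [0.5809, 0.0744, 0.2202]
tool_rot: [0.244, -3.131, 0.0]
contact_force: [-7.8, -0.8, 11.5]
opening: 0.0374
grip_force: 53.9
```

Emit:
arm_command([
  [[0, 0, 0, 0, 0, 0], [0, 0, 0, 0, 0, 0], [0, 0, 0, 0, 0, 0], [0, 0, 0, 0, 0, 0], [0, 0, 0, 0, 0, 0], [0, 0, 0, 0, 0, 0]],
], gripper=-0.5)

```text
t: 27.98
tool_pos: [0.5806, 0.0743, 0.2177]
tool_rot: [0.243, -3.132, -0.0]
contact_force: [0.3, 0.3, -0.8]
opening: 0.0645
grip_force: 0.0
```

Emit:
arm_command([
  [[0, 0, -1, 0, 0, 0], [0, 0, -3, 0, 0, 0], [0, 0, -6, 0, 0, 0], [0, 0, -9, 0, 0, 0], [0, 0, -13, 0, 0, 0], [0, 0, -15, 0, 0, 0], [0, 0, -15, 0, 0, 0], [0, 0, -15, 0, 0, 0], [0, 0, -15, 0, 0, 0]],
])

```text
t: 28.73
tool_pos: [0.5802, 0.0743, 0.3672]
tool_rot: [0.243, -3.131, -0.0]
contact_force: [0.2, 0.6, -0.5]
opening: 0.0642
grip_force: 0.0
```

```bash
python3 - <<'E'
from h import *
o=get_obs();print(o['opening'],o['tool_pos'],o['contact_force'])
for x,y in((.5425,.3195),(.5555,.2365),(.569,.1535),(.582,.0705)): P=held(x,y,.05,.082,8.9,(.055,.035))
P,d=get_image('scene');C=cloud('scene',d)
for x,y in((.5425,.3195),(.5555,.2365),(.569,.1535),(.582,.0705)):
    m=(np.hypot(C[...,0]-x,C[...,1]-y)<.015)&(C[...,2]<.2);print('top z',np.median(C[m][:,2]).round(4))
cv2.imwrite("pics/c7.png",cv2.resize(P[100:270,70:440],None,fx=2.1,fy=2.1))
E
```

```text
0.06423044364765215 [0.58022398 0.07428691 0.36721603] [ 0.18745445  0.58588986 -0.46716594]
n 517 x [-0.0364 -0.0321  0.0356  0.0368] y [-0.0215 -0.0198  0.0169  0.0203]
n 525 x [-0.0369 -0.0338  0.0342  0.0362] y [-0.02   -0.0182  0.0188  0.0215]
n 543 x [-0.0388 -0.0334  0.0339  0.0349] y [-0.0186 -0.0176  0.0187  0.0214]
n 563 x [-0.0382 -0.0341  0.0327  0.0339] y [-0.0188 -0.0179  0.0186  0.0219]
top z 0.072
top z 0.0722
top z 0.0718
top z 0.0724
```

View pics/c7.png

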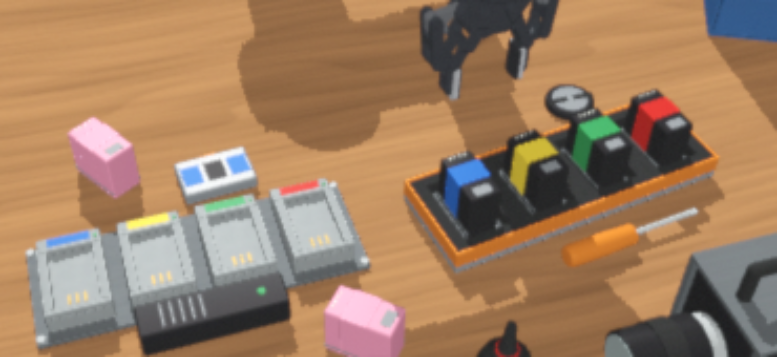

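All four batteries stand upright with their tops at z ≈ 0.072 m, which is the pocket floor plus 60 mm. From the robot's left they run red (660,125), green (600,148), yellow (538,165), blue (470,190). The cradles are empty, the pink look-alikes have not moved, and the gripper is clear.

```bash
python3 -c "
from station import *
print(finish_job())"
```

```text
the job is handed in; nothing more can be done
None
```

The job is handed in: all four batteries stand upright on the pocket floors in cradle order (red, green, yellow, blue from the left), done in about 29 s, and the hand-in gave no verdict.

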